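Set the specimen clamp to its gauge mark with the knurled wheel

TASK

Set the jaw gap of the specimen clamp: roll the knurled adjuster wheel under a fingertip, top of the wheel going away from the robot, stroke after stroke, until the pointer of the sliding jaw stands level with the red gauge mark on the scale, then take the finger away. Work the jaw only through the wheel: do not push the jaw itself or shift the red mark, and leave the jar, timer and samples round the clamp standing where they are, with nothing pinched or lifted.

Things in the scene. Friction and masses are not known exactly. Their poses are not given: they have to be found in the camera images.
- gauge: specimen clamp screwed to the bench: grey base 100 x 230 x 12 mm; origin at the centre of its underside, z up, y along its screw (towards the fixed steel jaw), x across it, pointing away from the robot (the clamp stands turned up to 0.4 rad either way). The scale rail with white face lies on its robot side. No part of the clamp is higher than the wheel; the jaws reach z = 60 mm, the pillars beside the wheel 56 mm
- wheel_top (a point): topmost point of the knurled wheel, 75 mm above the bench, fixed to the clamp; x, y, z as for the clamp. The steel wheel is 60 mm in diameter and 20 mm wide (along y) with 32 ridges about 1.5 mm high, axis along the clamp's y, exposed above and fore and aft, between two grey pillars (inner faces 15 mm either side of the wheel's middle)
- wheel (a joint): turn of the knurled wheel about the clamp's y axis, rad; it grows when the wheel's top rolls towards the clamp's +x (away from the robot), which closes the gap by 6 mm per rad: the sliding jaw moves 1 mm towards +y for each 5 mm that the rim rolls. Jaws touch at 0, wide open (50 mm) at -8.3. It turns with about 1 N at the rim and stays where it is left; the friction of a fingertip pressed 2 to 3 mm down into the rim drives it
- jaw: sliding jaw, steel block 44 x 20 x 46 mm, with a yellow pointer arm 12 mm wide that bears a black line; its axes are the clamp's, its origin lies under the black line at bench height, so its y in the clamp's frame is that of the line
- pointer (a point): middle of the black pointer line on the jaw's yellow arm, 35 mm above the bench; axes as for the clamp
- mark: red gauge mark: a red rider 12 mm wide on the robot side of the scale rail, with a red line 1.6 mm wide across the white scale; its axes are the clamp's, its origin lies under the red line at bench height. It starts 12 to 28 mm nearer the fixed jaw (clamp's +y) than the pointer
- mark_line (a point): point on the red line of the gauge mark, 32 mm above the bench, straight below the way of the pointer; axes as for the clamp. The pointer is level with the mark when both have the same y in the clamp's frame
- sample_black: loose black sample puck beside the fixed-jaw end of the clamp, diameter 30 mm, 18 mm high, origin under its centre; leave alone
- sample_green: loose green sample puck beside the fixed-jaw end of the clamp, diameter 30 mm, 20 mm high, origin under its centre; leave alone
- cream_jar: loose white and green jar, diameter 50 mm, 52 mm high, origin under its centre; leave alone
- timer: loose white timer, 66 x 66 x 18 mm, origin under its centre; leave alone

How it is judged:
By the outcome, as a careful person would: the job done as asked, in the order asked, and still so for the second after the job is handed in, with the robot touching nothing.
It also fails if it takes over 45 s, if anything falls off the work surface, if the arm or the gripper's body presses on something with over 40 N, if the wrist force passes 120 N, or if a joint passes its speed limit or range.

ROBOT

A 6-joint arm with a two-finger parallel gripper is mounted at the origin on a cart in front of the work surface, level with it; the furniture and walls round the work are solid. World frame = base frame: x ahead of the robot, y to its left, z up, the work surface at z = 0. Lengths are in m, angles in rad, forces in N, time in s.
With the tool pointing down it reaches from about 0.3 to 0.875 m from the base axis. Payload 6.4 kg.
Tool frame: the origin (TCP) lies between the finger pads; the fingertips stand 22 mm ahead of it and the grasp point (between the pads) lies 3 mm ahead of it; z points along the fingers, y is the line along which they close (so a half turn about z gives the same grasp; the last joint's range is limited). The gripper opens to 85 mm and grips with 20 to 120 N. Pads are 22 mm wide; open, the fingers measure 114 mm over their backs; the gripper's body (76 mm by 85 mm) begins 54 mm behind the grasp point. The pads swing forward as they close: fully open they stand 13 mm farther back than shut.
Start: joints at [-1.357, 0.181, 1.607, -0, 1.354, -0.206], TCP at [0.234, -0.525, 0.224] pointing down, gripper open.
Joint ranges: [-2.99, 2.99], [-0.89, 2.07], [0.3, 2.58], [-1.14, 4.28], [0, 2.63], [-3.12, 3.12]. Speed limits (rad/s): [2.57, 2.57, 3.01, 3.14, 3.14, 3.14].

INTERFACE

Orientations are given as a unit quaternion [w, x, y, z].
In Python, from bench import ctrl, imaging, workorder gives the robot as it stands.
- The arm moves only by the shell command python3 -m pendant 'ROWS' [OPENING]. ROWS is JSON, a list of rows, each a list of 4 numbers: the shift along the tool's x, y, z in cm, then the turn about the tool's z in degrees. In form: [[dx, dy, dz, roll], ...]. A call has 1 to 12 rows; each row is the pose to reach, as a shift and turn from the pose commanded when the call began, along the tool's axes at that moment; what a row does not reach only later rows make up. A row lasts 1/12 s, in which the tool goes at most 41.7 mm and 7.16 degrees, less where a joint would pass 70% of its speed; a pose out of reach is approached as far as the arm can. A call with a gripper value outside its range is refused whole. OPENING is the opening, from 0 (shut) to 1 (fully open), set as the call begins (- or left out, the last holds). The fingers move at their own pace and stop on an object; the grip force is fixed at half the most. Time passes only in rows, so rows that repeat a pose let the fingers close. It gives the time, the measured TCP pose, the force, the opening and the grip force at its end, in the units of the state.
- ctrl.get_obs(): the state, without advancing time (a new reading comes with each control period).
- imaging.camera(name): name is "side" or "top" or "wrist"; returns the picture (400x640x3 uint8, red, green, blue); there is no depth.
- imaging.camera_info(name): a dict with "K" (3x3 intrinsics, pixels), "T" (4x4, takes a point from camera to world coordinates); the wrist camera has in their place "tool_from_camera" (4x4, takes a point from camera to tool coordinates, whose origin is the TCP and whose axes are the flange's). Camera axes: x right, y up, looking along -z (the intrinsics and any distortion apply to the point x, -y, -z); pixel columns grow to the right and rows downward; lengths in m; the calibration is good to about 2 mm. A picture is of the moment at which its call begins: read the wrist's pose just before it. camera_info takes no time and is no camera call.
- workorder.hand_in(): hands the job in; it is judged then, once.
The state is a dict: "time_s": time; "q": joint angles; "dq": joint speeds; "joint_efforts": joint torques, N m; "eef_pos": TCP position; "eef_rot": TCP orientation; "wrist_force": force on the tool from outside, world axes, zero at the start; "torque": the same for the moment, N m; "opening": opening from 0.0 (shut) to 1.0 (fully open); "grasp_force": force on a finger pad.
Only numpy, scipy, OpenCV 4.12 (cv2) and the standard library are available. Lean on these libraries where they do the work, as an engineer would, in place of code of your own. Each camera call takes 0.05 s, during which the arm holds its last target. There are 200 camera calls.

## Working session

There is one attempt and no reset: what is moved stays moved. The work goes in short steps, Python scripts to look and compute and a shell command to move; the robot and the scene stay as the last step left them, time stands still between calls to the robot, and variables do not carry over. Pictures are saved under pics/ and viewed, at most 10 in all, crops included, and the job is handed in when it is done.

```bash
mkdir -p pics; python3 - <<'E'
from bench import ctrl, imaging
import cv2
o=ctrl.get_obs(); print(o['time_s'],o['eef_pos'],o['eef_rot'],o['opening'])
for n in("top","side"):
    im=imaging.camera(n); cv2.imwrite(f'pics/{n}0.png',im[:,:,::-1]); i=imaging.camera_info(n); print(n,i)
E
```

```text
0.0 [ 0.23426722 -0.52450226  0.22337523] [-8.83078873e-04  9.78046195e-01  2.08386326e-01  2.15207336e-06] 0.9990414634575596
top {'K': array([[468.60830592,   0.        , 316.88025722],
       [  0.        , 468.60830592, 192.8817763 ],
       [  0.        ,   0.        ,   1.        ]]), 'T': array([[-0.00188766,  0.98235218, -0.18703108,  0.30394454],
       [-0.9997778 , -0.00578069, -0.02027168,  0.05386118],
       [-0.02099509,  0.18695126,  0.98214481,  1.22166319],
       [ 0.        ,  0.        ,  0.        ,  1.        ]])}
side {'K': array([[407.61621116,   0.        , 320.784679  ],
       [  0.        , 407.61621116, 199.02522976],
       [  0.        ,   0.        ,   1.        ]]), 'T': array([[-9.97273256e-01,  4.43041609e-04, -7.37960481e-02,
         4.16011203e-01],
       [-6.84759823e-02, -3.78398242e-01,  9.23106608e-01,
         8.93772378e-01],
       [-2.75153203e-02,  9.25642790e-01,  3.77396785e-01,
         3.93588571e-01],
       [ 0.00000000e+00,  0.00000000e+00,  0.00000000e+00,
         1.00000000e+00]])}
```

View pics/top0.png

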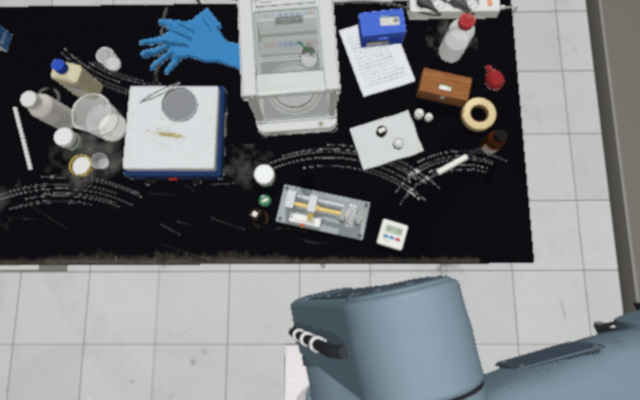

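View pics/side0.png

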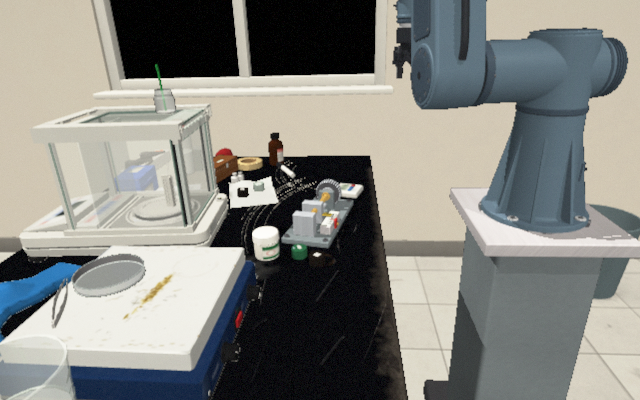

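The top view shows the clamp at about (323,211) px, with the wheel at its right end near (353,213). The jar (263,175) and the pucks (264,200) and (258,215) are to its left, and the timer (393,234) to its right. Next I'll enlarge it.

```bash
python3 - <<'E'
import cv2,numpy as np
a=cv2.imread('pics/top0.png')[170:250,270:380]; b=cv2.imread('pics/side0.png')[165:255,270:370]
cv2.imwrite('pics/c0.png',np.vstack([cv2.resize(a,(770,0) if 0 else (412,300),interpolation=cv2.INTER_CUBIC),cv2.resize(b,(412,300),interpolation=cv2.INTER_CUBIC)]))
c=cv2.resize(a,None,fx=7,fy=7,interpolation=cv2.INTER_CUBIC);cv2.imwrite('pics/c0.png',c)
E
```

```text
(no output)
```

View pics/c0.png

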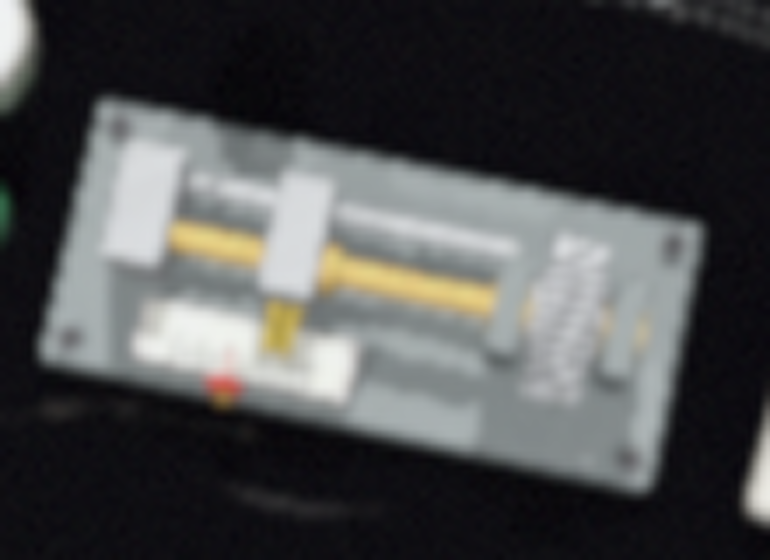

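```bash
cat > h.py <<'E'
import numpy as np
from bench import imaging
def ray(uv,K,T,z,):
    d=np.array([(uv[0]-K[0,2])/K[0,0],-(uv[1]-K[1,2])/K[1,1],-1.]); d=T[:3,:3]@d
    o=T[:3,3]; return o+d*(z-o[2])/d[2]
def proj(P,K,T):
    p=T[:3,:3].T@(np.asarray(P)-T[:3,3]); return K[0,2]-K[0,0]*p[0]/p[2],K[1,2]+K[1,1]*p[1]/p[2]
E
python3 - <<'E'
from h import *
i=imaging.camera_info('top');K,T=i['K'],i['T']
f=lambda u,v,z:ray((u/7+270-.43,v/7+170-.43),K,T,z)
c=[f(u,v,.012) for u,v in[(105,98),(705,225),(650,495),(40,362)]]
m=np.mean(c,0); e=(c[0]-c[1])+(c[3]-c[2]); th=np.arctan2(-e[0],e[1]); 
print(m,th,[np.linalg.norm(c[k]-c[(k+1)%4]) for k in range(4)])
R=np.array([[np.cos(th),-np.sin(th)],[np.sin(th),np.cos(th)]])
for n,u,v,z in[('wheeltop',572,320,.06),('screwL',180,235,.045),('screwR',490,298,.045),('jawtop',298,238,.06),('ptr',283,340,.035),('mark',227,365,.032),('fix',145,203,.06),('pilL',505,320,.056),('pilR',625,345,.056)]:
    p=f(u,v,z); print(n,p,R.T@(p-m)[:2])
E
```

```text
[0.48473856 0.06314901 0.012     ] -0.21872630801824003 [np.float64(0.23030997553743907), np.float64(0.10304716921111805), np.float64(0.23098033136339957), np.float64(0.10280683182134188)]
wheeltop [ 0.46770367 -0.00799258  0.06      ] [-0.00119227 -0.07314296]
screwL [0.50172566 0.13324724 0.045     ] [0.00137202 0.07211408]
screwR [0.477996   0.02072966 0.045     ] [ 0.00262251 -0.04287173]
jawtop [0.49788272 0.08980412 0.06      ] [0.0070472  0.02887214]
ptr [0.46438114 0.09605046 0.035     ] [-0.02701156  0.02770028]
mark [0.45568282 0.11661324 0.032     ] [-0.03996448  0.04588572]
fix [0.51095721 0.14493536 0.06      ] [0.00784746 0.08552685]
pilL [0.46838386 0.0157585  0.056     ] [-0.00568194 -0.04981016]
pilR [ 0.45916388 -0.02697983  0.056     ] [-0.00540861 -0.09353085]
```

Clamp centre is (0.485, 0.063) with yaw -0.219, the wheel is at about (0.469, -0.007), and the pointer is about 18 mm short of the mark. Next: move over the wheel, shut the fingers and align tool x with clamp x.

```bash
python3 -m pendant '[[42.5,-37.7,2,36.6],[42.5,-37.7,2,36.6],[42.5,-37.7,2,36.6],[42.5,-37.7,2,36.6],[42.5,-37.7,2,36.6],[42.5,-37.7,2,36.6],[42.5,-37.7,2,36.6],[42.5,-37.7,2,36.6],[42.5,-37.7,2,36.6],[42.5,-37.7,2,36.6],[42.5,-37.7,2,36.6],[42.5,-37.7,2,36.6]]' 0
```

```text
time_s: 1.1
eef_pos: [0.4392, -0.0714, 0.2068]
eef_rot: [0.0, 0.994, -0.109, 0.0]
wrist_force: [0.7, -0.3, -0.1]
opening: -0.001
grasp_force: 0.0
```

```bash
python3 -m pendant '[[1.5,-6.9,0,0],[1.5,-6.9,0,0],[1.5,-6.9,0,0],[1.5,-6.9,0,0]]' && python3 - <<'E'
from bench import ctrl, imaging
import cv2
print(ctrl.get_obs()['eef_pos'],imaging.camera_info('wrist'))
im=imaging.camera('wrist'); cv2.imwrite('pics/w1.png',im[:,:,::-1])
E
```

```text
time_s: 1.43
eef_pos: [0.4685, -0.0079, 0.2064]
eef_rot: [-0.0, 0.994, -0.107, -0.001]
wrist_force: [0.2, -0.6, -0.6]
opening: -0.002
grasp_force: 0.0
[ 0.46850361 -0.00788948  0.20637604] {'K': array([[317.5471947 ,   0.        , 324.00092094],
       [  0.        , 317.5471947 , 201.28190409],
       [  0.        ,   0.        ,   1.        ]]), 'tool_from_camera': array([[ 2.14404751e-04,  9.48175140e-01,  3.17748104e-01,
         8.19047745e-02],
       [ 9.99999654e-01,  5.20620404e-05, -8.30118594e-04,
         2.64171020e-04],
       [-8.03640429e-04,  3.17748172e-01, -9.48174801e-01,
        -1.50323608e-01],
       [ 0.00000000e+00,  0.00000000e+00,  0.00000000e+00,
         1.00000000e+00]])}
```

View pics/w1.png

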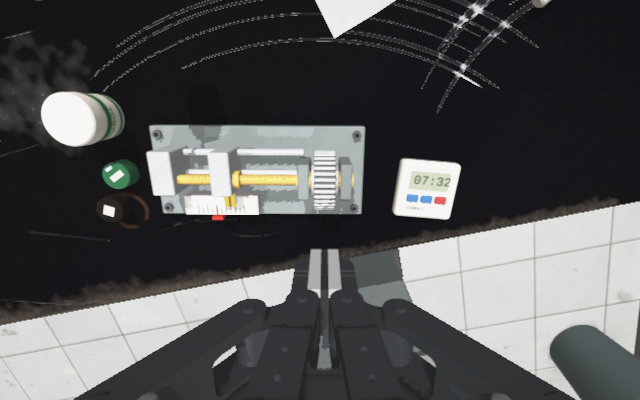

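```bash
cat >> h.py <<'E'
from scipy.spatial.transform import Rotation as Ro
from bench import ctrl
import cv2
TH=-.2187;CM=np.array([.4847,.0631]);RC=np.array([[np.cos(TH),-np.sin(TH)],[np.sin(TH),np.cos(TH)]])
def wrist(o=None):
    o=o or ctrl.get_obs();i=imaging.camera_info('wrist');w,x,y,z=o['eef_rot']
    T=np.eye(4);T[:3,:3]=Ro.from_quat([x,y,z,w]).as_matrix();T[:3,3]=o['eef_pos'];return i['K'],T@i['tool_from_camera']
def cl(uv,z,KT): return RC.T@(ray(uv,*KT,z)[:2]-CM)
def snap(name,zs=None,f=6):
    KT=wrist(); im=imaging.camera('wrist')[:,:,::-1]; cv2.imwrite(name+'_full.png',im)
    np.savez(name,K=KT[0],T=KT[1]); return im,KT
E
python3 - <<'E'
from h import *
KT=wrist()
for n,u,v,z in[('screwR',262,180,.045),('screwR2',350,180,.045),('wheel far',324,151,.05),('wheel near',324,208,.05),('wheelmid',324,180,.06),('tr',365,126,.012),('tl',149,126,.012),('br',362,214,.012)]: print(n,cl((u,v),z,KT))
im=cv2.imread('pics/w1.png')[175:225,180:270]; cv2.imwrite('pics/w1c.png',cv2.resize(im,None,fx=8,fy=8,interpolation=cv2.INTER_CUBIC))
E
```

```text
screwR [-0.00051728 -0.01175613]
screwR2 [-0.00037834 -0.10085424]
wheel far [ 0.02984096 -0.07446139]
wheel near [-0.02874732 -0.07457065]
wheelmid [ 0.00353079 -0.07449885]
tr [ 0.05005503 -0.11795589]
tl [0.04965232 0.11100789]
br [-0.04976552 -0.1187678 ]
```

View pics/w1c.png

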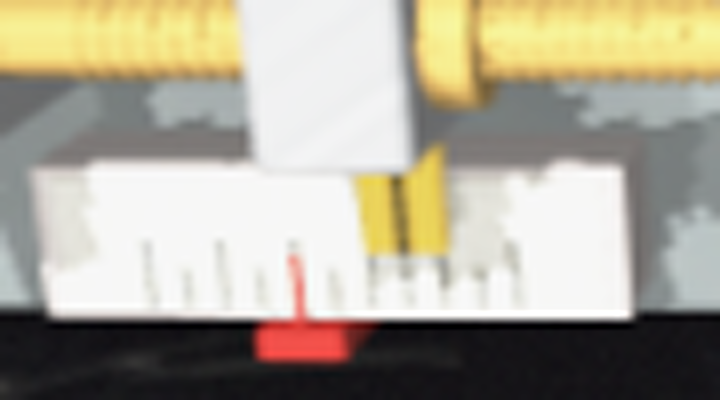

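```bash
python3 - <<'E'
from h import *
KT=wrist()
f=lambda u,v,z:cl((u/8+180-.44,v/8+175-.44),z,KT)
print(f(405,250,.035),f(297,280,.032),f(295,258,.032))
E
python3 -m pendant '[[-2,0,4,0],[-2,0,8,0],[-2,0,9.5,0],[-2,0,9.5,0],[-2,0,10.4,0],[-2,0,11.2,0],[-2,0,11.2,0]]'
```

```text
[-0.03179536  0.02610968] [-0.0371996   0.04212131] [-0.03402507  0.04205643]
time_s: 2.07
eef_pos: [0.4493, -0.0057, 0.0947]
eef_rot: [0.0, 0.994, -0.11, 0.0]
wrist_force: [-0.8, 0.1, 0.7]
opening: 0.003
grasp_force: 0.0
```

```bash
python3 -m pendant '[[0.7,0,0,0],[1.4,0,0,0],[2,0,0,0]]'; python3 -m pendant '[[0.7,0,0,0],[1.4,0,0,0],[2,0,0,0],[2,0,-1.5,0],[2,0,-1.5,0]]'; python3 - <<'E'
from h import *
im,KT=snap('pics/w2')
hsv=cv2.cvtColor(im,cv2.COLOR_BGR2HSV)
m=cv2.inRange(hsv,(0,150,100),(8,255,255)); n,_,s,c=cv2.connectedComponentsWithStats(m); print([(list(s[k]),c[k]) for k in range(1,n) if s[k][4]>15])
cv2.imwrite('pics/w2c.png',cv2.resize(im[100:300,100:340],None,fx=3.3,fy=3,interpolation=cv2.INTER_CUBIC)); print(ctrl.get_obs()['time_s'])
E
```

```text
time_s: 2.32
eef_pos: [0.4705, -0.01, 0.0959]
eef_rot: [0.0, 0.994, -0.109, 0.001]
wrist_force: [0.1, 0.9, 1.0]
opening: -0.003
grasp_force: 0.0
time_s: 2.73
eef_pos: [0.4901, -0.0143, 0.1116]
eef_rot: [0.0, 0.994, -0.109, 0.001]
wrist_force: [0.7, -0.0, 0.2]
opening: 0.0
grasp_force: 0.0
[([np.int32(466), np.int32(255), np.int32(13), np.int32(8), np.int32(58)], array([470.96551724, 259.31034483])), ([np.int32(175), np.int32(280), np.int32(17), np.int32(9), np.int32(122)], array([182.57377049, 284.36885246]))]
2.7833
```

View pics/w2c.png

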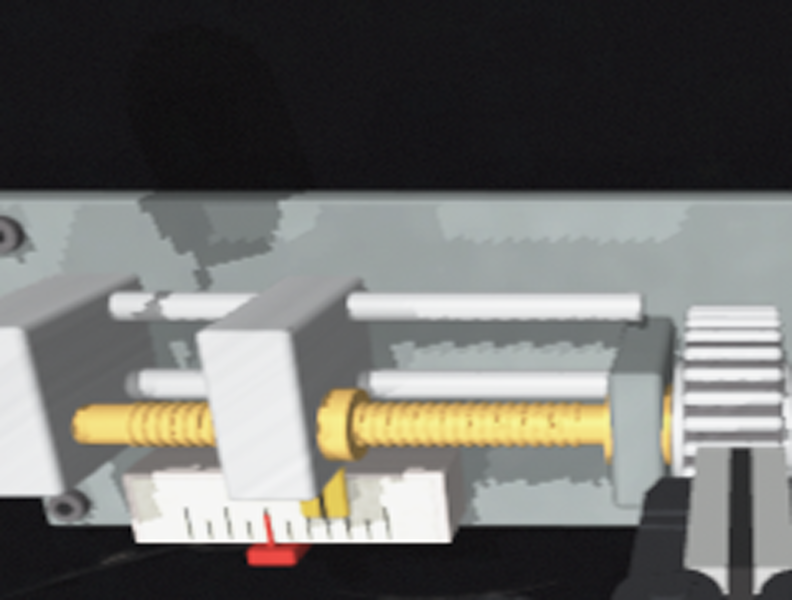

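```bash
python3 - <<'E'
from h import *
d=np.load('pics/w2.npz');KT=(d['K'],d['T'])
f=lambda u,v,z:cl((u/3.3+100-.35,v/3+100-.33),z,KT)
print(f(324,500,.035),f(326,516,.035),f(268,516,.032),f(734,310,.06))
im=cv2.imread('pics/w2_full.png')[250:295,150:215]; cv2.imwrite('pics/w2d.png',cv2.resize(im,None,fx=10,fy=10,interpolation=cv2.INTER_CUBIC))
E
```

```text
[-0.02725509  0.02715933] [-0.03215817  0.02727984] [-0.0339416   0.04310062] [ 0.03519954 -0.07351484]
```

View pics/w2d.png

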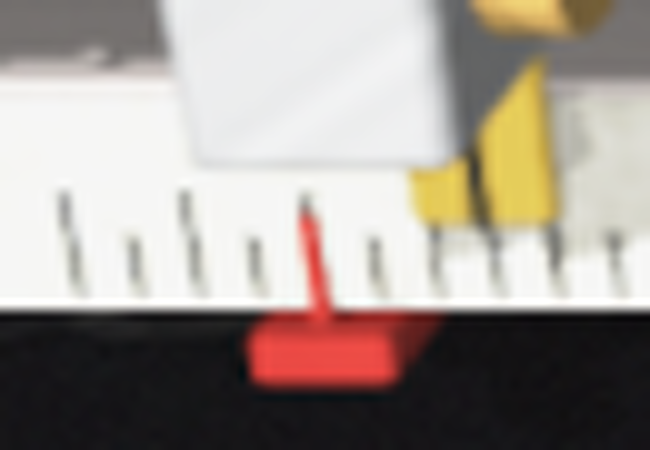

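```bash
python3 -m pendant '[[-2,0,0,0],[-4,0,0,0],[-4,0,0,0],[-4,0,0,0],[-4,0,0,0]]'; python3 -m pendant '[[0,0,1.0,0],[0,0,1.7,0],[0,0,1.7,0],[0,0,1.7,0]]';  python3 -m pendant '[[0.7,0,0,0],[1.4,0,0,0],[2,0,0,0]]'; python3 -m pendant '[[0.7,0,0,0],[1.4,0,0,0],[2,0,0,0],[2,0,0,0]]'; python3 - <<'E'
from h import *
im,KT=snap('pics/w3')
print(ctrl.get_obs()['time_s'])
f=lambda u,v,z:print(cl((u,v),z,KT))
cv2.imwrite('pics/w3c.png',cv2.resize(im[230:330,110:350],None,fx=3.3,fy=5,interpolation=cv2.INTER_CUBIC))
E
```

```text
time_s: 3.2
eef_pos: [0.4497, -0.0053, 0.1099]
eef_rot: [0.0, 0.994, -0.109, 0.001]
wrist_force: [-0.3, -0.5, -0.7]
opening: 0.0
grasp_force: 0.0
time_s: 3.53
eef_pos: [0.4486, -0.005, 0.0918]
eef_rot: [-0.0, 0.994, -0.109, -0.001]
wrist_force: [0.9, 0.9, 0.0]
opening: -0.001
grasp_force: 0.0
time_s: 3.78
eef_pos: [0.47, -0.0098, 0.0933]
eef_rot: [0.0, 0.994, -0.109, 0.001]
wrist_force: [-0.6, 0.0, 0.5]
opening: -0.001
grasp_force: 0.0
time_s: 4.12
eef_pos: [0.4896, -0.0143, 0.0931]
eef_rot: [0.0, 0.994, -0.109, 0.001]
wrist_force: [0.7, -0.6, 0.4]
opening: 0.004
grasp_force: 0.0
4.1667
```

```bash
cat >> h.py <<'E'
def gap(im,KT):
    """pointer and mark y in the clamp frame: yellow arm's bottom edge, red line"""
    ys=lambda c,z:cl(c,z,KT)
    hsv=cv2.cvtColor(im,cv2.COLOR_BGR2HSV)
    pr=proj([*(CM+RC@[-.035,.042]),.032],*KT); u0,v0=map(int,pr)
    sub=np.zeros(im.shape[:2],np.uint8); sub[max(v0-18,0):v0+12,u0-20:u0+45]=255
    red=cv2.inRange(hsv,(0,90,80),(8,255,255))&sub; yel=cv2.inRange(hsv,(20,120,80),(32,255,255))&sub
    n,lab,s,c=cv2.connectedComponentsWithStats(red); k=1+np.argmax(s[1:,4]); t=s[k][1]
    red=lab==k; v,u=np.nonzero(red[t:t+4]); m=(u.mean(),v.mean()+t)
    vy,uy=np.nonzero(yel); b=vy.max(); sel=vy>=b-3; g=im[b-4:b+1].astype(float).mean(2)
    lo,hi=uy[sel].min(),uy[sel].max(); w=np.clip(130-g[:3,lo:hi+1],0,None)
    p=((lo+hi)/2,b-2.); q=((w.sum(0)*np.arange(lo,hi+1)).sum()/max(w.sum(),1e-6),b-3.)
    print('px mark',np.round(m,1),'arm',lo,hi,'mid',p,'dark',np.round(q,1))
    M=ys(m,.032);P=ys(p,.035);Q=ys(q,.035);print('mm mark',M*1e3,'ptr mid',P*1e3,'dark',Q*1e3,'gap',(M-P)[1]*1e3,(M-Q)[1]*1e3)
E
python3 - <<'E'
from h import *
for n in('w2','w3'):
    d=np.load(f'pics/{n}.npz');gap(cv2.imread(f'pics/{n}_full.png'),(d['K'],d['T']))
E
```

```text
px mark [180.4 272.7] arm 192 205 mid (np.float64(198.5), np.float64(269.0)) dark [197.1 268. ]
mm mark [-34.92100643  43.59707884] ptr mid [-29.6963768   26.92307887] dark [-28.77753966  27.92565155] gap 16.673999969240494 15.671427294732057
px mark [170.1 285.7] arm 182 196 mid (np.float64(189.0), np.float64(282.0)) dark [187.7 281. ]
mm mark [-35.75070328  43.59410134] ptr mid [-30.54192534  27.16430109] dark [-29.67117167  28.0274545 ] gap 16.42980024979443 15.566646839784305
```

The wheel hasn't moved yet, so the fingertip sits higher than its nominal height. I'll probe down at the wheel's centre.

```bash
python3 -m pendant '[[0,0,-1,0],[-2,0,-1,0],[-2,0,-1,0],[-2,0,0,0],[-2,0,0,0],[-2,0,0,0]]'; python3 -m pendant '[[0,0,0.1,0],[0,0,0.2,0],[0,0,0.2,0]]'|grep -E 'eef_pos|force|time'; python3 -m pendant '[[0,0,0.1,0],[0,0,0.2,0],[0,0,0.2,0]]'|grep -E 'eef_pos|force'
```

```text
time_s: 4.67
eef_pos: [0.4685, -0.0094, 0.0923]
eef_rot: [-0.0, 0.994, -0.109, -0.001]
wrist_force: [-0.1, -1.2, 0.6]
opening: -0.0
grasp_force: 0.0
time_s: 4.92
eef_pos: [0.4687, -0.0095, 0.0906]
wrist_force: [-0.1, -0.4, -0.2]
grasp_force: 0.0
eef_pos: [0.4685, -0.0094, 0.0887]
wrist_force: [0.2, -0.1, -0.0]
grasp_force: 0.0
```

```bash
python3 - <<'E'
from h import *
im,KT=snap('pics/w4'); s=imaging.camera('side')[:,:,::-1]
cv2.imwrite('pics/w4c.png',np.vstack([cv2.resize(im[180:330,240:440],(600,300)),cv2.resize(s[160:230,270:390],(600,300),interpolation=cv2.INTER_CUBIC)]))
E
```

```text
(no output)
```

View pics/w4c.png

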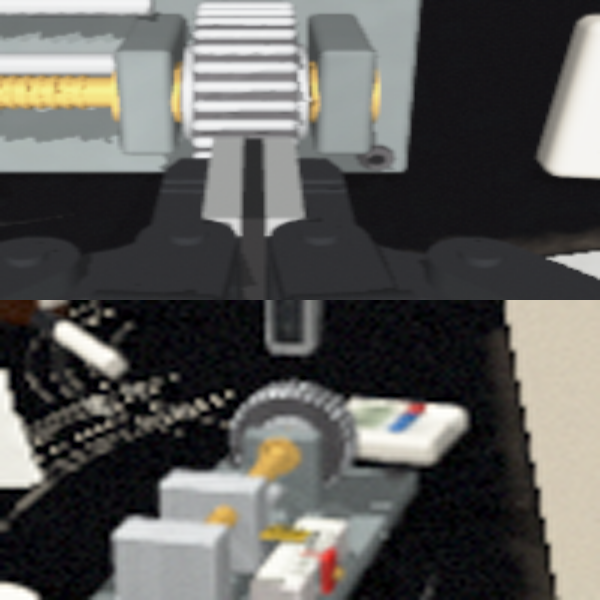

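```bash
python3 - <<'E'
from h import *
i=imaging.camera_info('side');K,T=i['K'],i['T']
o=ctrl.get_obs(); p=np.array(o['eef_pos'])
for dz in(0,-.011,-.022): q=proj(p-[0,0,-dz],K,T); print(dz,q,((q[0]-270)*5,(q[1]-160)*300/70+300))
w=CM+RC@[0,-.074]
for z in(.075,.015): q=proj([*w,z],K,T); print('wheel',z,((q[0]-270)*5,(q[1]-160)*300/70+300))
E
```

```text
0 (np.float64(328.41318359360065), np.float64(173.49488354761925)) (np.float64(292.06591796800325), np.float64(357.8352152040825))
-0.011 (np.float64(328.5090257562642), np.float64(177.94332090622837)) (np.float64(292.5451287813209), np.float64(376.8999467409787))
-0.022 (np.float64(328.6040398507049), np.float64(182.3533241402784)) (np.float64(293.02019925352454), np.float64(395.79996060119316))
wheel 0.075 (np.float64(292.4534867588187), np.float64(381.90490311694924))
wheel 0.015 (np.float64(294.9959544580608), np.float64(482.8535871819716))
```

The side view shows the shut fingertips near TCP height, about 13 mm above the wheel top (tip at row 355 of the crop, wheel top at 382). I'll probe further down.

```bash
g(){ grep -E 'eef_pos|wrist_f|time'|tr '\n' ' ';echo; }; python3 -m pendant '[[0,0,0.4,0],[0,0,0.8,0],[0,0,0.8,0]]'|g; python3 -m pendant '[[0,0,0.1,0],[0,0,0.2,0],[0,0,0.2,0]]'|g;python3 -m pendant '[[0,0,0.1,0],[0,0,0.2,0],[0,0,0.2,0]]'|g
```

```text
time_s: 5.52 eef_pos: [0.4679, -0.0093, 0.0799] wrist_force: [-0.6, 0.0, -0.4] 
time_s: 5.77 eef_pos: [0.4685, -0.0094, 0.0786] wrist_force: [-0.4, 0.2, 0.7] 
time_s: 6.02 eef_pos: [0.4685, -0.0094, 0.0767] wrist_force: [0.5, -0.4, 0.1]
```

```bash
g(){ grep -E 'eef_pos|wrist_f|time'|tr '\n' ' ';echo; }; python3 -m pendant '[[0,0,0.1,0],[0,0,0.1,0]]'|g; python3 -m pendant '[[0,0,0.1,0],[0,0,0.1,0]]'|g;python3 -m pendant '[[0,0,0.1,0],[0,0,0.1,0]]'|g
```

```text
time_s: 6.18 eef_pos: [0.4685, -0.0094, 0.0757] wrist_force: [-0.5, 0.4, -0.6] 
time_s: 6.35 eef_pos: [0.4685, -0.0095, 0.0747] wrist_force: [0.0, -0.3, -0.1] 
time_s: 6.52 eef_pos: [0.4685, -0.0094, 0.0737] wrist_force: [-0.5, 0.1, -0.4]
```

```bash
g(){ grep -E 'eef_pos|wrist_f|time'|tr '\n' ' ';echo; }; python3 -m pendant '[[0,0,0.1,0],[0,0,0.1,0]]'|g; python3 -m pendant '[[0,0,0.1,0],[0,0,0.1,0]]'|g
```

```text
time_s: 6.68 eef_pos: [0.4685, -0.0094, 0.0727] wrist_force: [0.2, -0.3, 0.1] 
time_s: 6.85 eef_pos: [0.4685, -0.0094, 0.0717] wrist_force: [0.6, 1.1, -0.3]
```

```bash
python3 - <<'E'
from h import *
im,KT=snap('pics/w5'); s=imaging.camera('side')[:,:,::-1]
cv2.imwrite('pics/w5c.png',np.vstack([cv2.resize(im[180:330,240:440],(600,300)),cv2.resize(s[165:215,300:370],(600,300),interpolation=cv2.INTER_CUBIC)]))
gap(im,KT)
E
```

```text
px mark [150.9 274.9] arm 164 180 mid (np.float64(172.0), np.float64(272.0)) dark [171. 271.]
mm mark [-34.90689855  43.65799408] ptr mid [-30.85503629  27.2486571 ] dark [-30.09078112  27.83144239] gap 16.40933697750818 15.8265516951745
```

View pics/w5c.png

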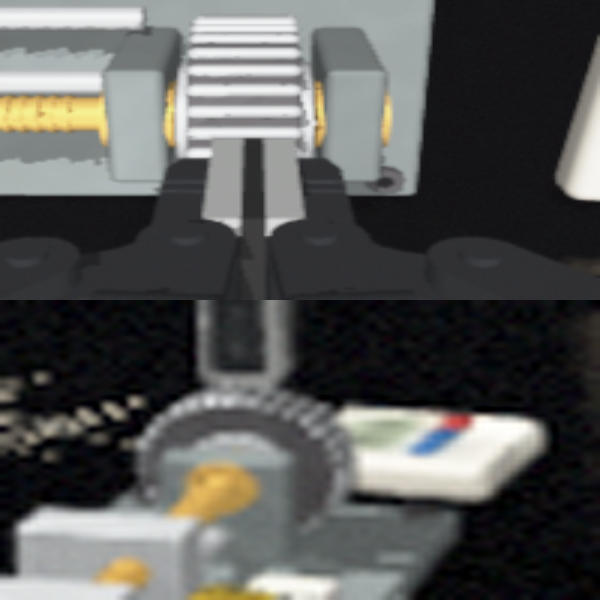

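The tip is now just at the wheel's crown (both at about row 385 of the lower crop). I'll keep probing.

```bash
g(){ grep -E 'eef_pos|wrist_f|time'|tr '\n' ' ';echo; }; python3 -m pendant '[[0,0,0.1,0],[0,0,0.1,0]]'|g; python3 -m pendant '[[0,0,0.1,0],[0,0,0.1,0]]'|g;python3 -m pendant '[[0,0,0.1,0],[0,0,0.1,0]]'|g
```

```text
time_s: 7.12 eef_pos: [0.4685, -0.0094, 0.0707] wrist_force: [-0.4, 0.4, 0.2] 
time_s: 7.28 eef_pos: [0.4685, -0.0094, 0.0697] wrist_force: [0.1, -0.4, -0.3] 
time_s: 7.45 eef_pos: [0.4685, -0.0094, 0.0687] wrist_force: [0.5, -0.1, -0.1]
```

```bash
g(){ grep -E 'eef_pos|wrist_f'|tr '\n' ' ';echo; }; python3 -m pendant '[[0,0,0.1,0],[0,0,0.1,0]]'|g; python3 -m pendant '[[0,0,0.1,0],[0,0,0.1,0]]'|g;python3 -m pendant '[[0,0,0.1,0],[0,0,0.1,0]]'|g
```

```text
eef_pos: [0.4687, -0.0095, 0.0679] wrist_force: [-0.7, 1.3, 1.5] 
eef_pos: [0.4696, -0.0097, 0.0678] wrist_force: [-1.0, 0.1, 6.0] 
eef_pos: [0.4706, -0.0099, 0.0676] wrist_force: [-0.1, 0.3, 10.3]
```

Contact is at TCP z ≈ 0.068, and the wheel responds. First half-stroke now.

```bash
g(){ grep -E 'eef_pos|wrist_f|time'|tr '\n' ' ';echo; }; python3 -m pendant '[[0.4,0,0,0],[0.8,0,0,0],[1.2,0,0,0],[1.6,0,0,0],[1.6,0,0,0]]'|g; python3 -m pendant '[[0,0,-1.2,0],[0,0,-1.2,0]]'|g; python3 - <<'E'
from h import *
im,KT=snap('pics/w6');gap(im,KT)
E
```

```text
time_s: 8.37 eef_pos: [0.4849, -0.0132, 0.0659] wrist_force: [1.5, 0.0, 1.6] 
time_s: 8.53 eef_pos: [0.4849, -0.0131, 0.0787] wrist_force: [1.4, 0.4, 1.2] 
px mark [160.  290.5] arm 168 183 mid (np.float64(175.5), np.float64(287.0)) dark [174.5 286. ]
mm mark [-35.18950069  43.63244244] ptr mid [-30.28094927  30.39266065] dark [-29.46124762  30.98480878] gap 13.23978178864826 12.647633654806066
```

```bash
g(){ grep -E 'eef_pos|wrist_f|time'|tr '\n' ' ';echo; }; python3 -m pendant '[[-3.2,0,0,0],[-3.2,0,0,0],[-3.2,0,0.8,0],[-3.2,0,1.2,0],[-2.8,0,1.2,0],[-2.4,0,1.2,0],[-2,0,1.2,0],[-1.6,0,1.2,0]]'|g; python3 -m pendant '[[0.4,0,0,0],[0.8,0,0,0],[1.2,0,0,0],[1.6,0,0,0],[1.6,0,0,0],[1.6,0,-1.2,0],[1.6,0,-1.2,0]]'|g; python3 - <<'E'
from h import *
im,KT=snap('pics/w7');gap(im,KT)
E
```

```text
time_s: 9.25 eef_pos: [0.4717, -0.0102, 0.0676] wrist_force: [-1.0, 0.8, 15.3] 
time_s: 9.83 eef_pos: [0.4851, -0.0132, 0.0785] wrist_force: [-0.0, 0.2, 0.6] 
px mark [160.1 292.4] arm 158 173 mid (np.float64(165.5), np.float64(287.0)) dark [164.5 286. ]
mm mark [-36.43227901  43.57932096] ptr mid [-29.88897879  37.23652273] dark [-29.0703573   37.79720069] gap 6.3427982324595416 5.782120271130162
```

```bash
g(){ grep -E 'eef_pos|wrist_f|time'|tr '\n' ' ';echo; }; python3 -m pendant '[[-3.2,0,0,0],[-3.2,0,0,0],[-3.2,0,0.8,0],[-3.2,0,1.2,0],[-2.8,0,1.2,0],[-2.4,0,1.2,0],[-2,0,1.2,0],[-1.6,0,1.2,0]]'|g; python3 -m pendant '[[0.3,0,0,0],[0.6,0,0,0],[0.6,0,0,0],[0.6,0,-1.2,0],[0.6,0,-1.2,0]]'|g; python3 - <<'E'
from h import *
im,KT=snap('pics/w8');gap(im,KT)
im=im[265:300,120:200];cv2.imwrite('pics/w8c.png',cv2.resize(im,None,fx=9,fy=9,interpolation=cv2.INTER_CUBIC))
E
```

```text
time_s: 10.55 eef_pos: [0.4717, -0.0102, 0.0675] wrist_force: [-2.2, 0.8, 16.2] 
time_s: 10.97 eef_pos: [0.4764, -0.0114, 0.0789] wrist_force: [0.8, 0.3, -0.3] 
px mark [158.3 281.3] arm 148 164 mid (np.float64(156.0), np.float64(276.0)) dark [155.2 275. ]
mm mark [-36.15858972  43.45035424] ptr mid [-29.95955358  42.58042253] dark [-29.16089792  42.98594251] gap 0.8699317145760623 0.46441173796887836
```

About 0.7 mm is left. I'll lift and move sideways so the camera stands square over the pointer (no parallax) and measure that.

```bash
python3 -m pendant '[[0,0,-3,0],[-2,-4,-4,0],[-2,-8,-4,0],[-2,-11.7,-4,0],[-2,-11.7,-4,0],[-2,-11.7,-4,0],[-2,-11.7,-4,0]]'|head -2; python3 - <<'E'
from h import *
im,KT=snap('pics/w9');gap(im,KT)
u,v=map(int,proj([*(CM+RC@[-.033,.043]),.033],*KT));print(u,v)
im=im[v-25:v+20,u-35:u+35];cv2.imwrite('pics/w9c.png',cv2.resize(im,None,fx=11,fy=11,interpolation=cv2.INTER_CUBIC))
E
```

```text
time_s: 11.6
eef_pos: [0.4799, 0.1078, 0.1168]
px mark [322.  229.5] arm 316 330 mid (np.float64(323.0), np.float64(225.0)) dark [322.9 224. ]
mm mark [-35.33415437  43.61693471] ptr mid [-30.14741364  42.80758673] dark [-29.29243007  42.88920065] gap 0.8093479817514391 0.7277340538940289
322 227
```

View pics/w9c.png

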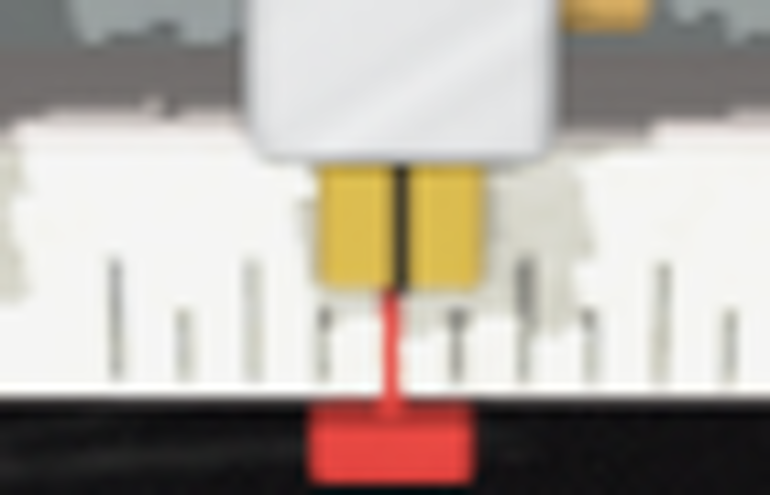

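Square view: black line at column 401, red at 391, and the 12 mm arm is 165 px wide, so 0.73 mm remain, about 3.7 mm of rim. One short stroke from the wheel's centre.

```bash
g(){ grep -E 'eef_pos|wrist_f|time'|tr '\n' ' ';echo; }; python3 -m pendant '[[1.2,4,0,0],[1.2,8,0,0],[1.2,11.7,0,0],[1.2,11.7,0,0],[1.2,11.7,2.5,0],[1.2,11.7,4.5,0],[1.2,11.7,4.5,0],[1.2,11.7,5.0,0],[1.2,11.7,5.15,0],[1.2,11.7,5.15,0]]'|g; python3 -m pendant '[[0.15,0,0,0],[0.3,0,0,0],[0.3,0,0,0]]'|g;  python3 -m pendant '[[0,0,-1.5,0],[0,0,-4,0],[-1.5,-4,-5.15,0],[-1.5,-8,-5.15,0],[-1.5,-11.7,-5.15,0],[-1.5,-11.7,-5.15,0],[-1.5,-11.7,-5.15,0],[-1.5,-11.7,-5.15,0]]'|g
cat > m.py <<'E'
from h import *
im,KT=snap('pics/m%d'%(ctrl.get_obs()['time_s']*100));gap(im,KT)
E
python3 m.py
```

```text
time_s: 12.48 eef_pos: [0.4681, -0.0102, 0.0679] wrist_force: [0.1, -1.3, 1.2] 
time_s: 12.73 eef_pos: [0.471, -0.0107, 0.0678] wrist_force: [-0.8, -3.2, 5.7] 
time_s: 13.4 eef_pos: [0.4802, 0.108, 0.1179] wrist_force: [-0.7, 1.4, -1.1] 
px mark [322.6 229.7] arm 315 329 mid (np.float64(322.0), np.float64(225.0)) dark [322. 224.]
mm mark [-35.65912731  43.44705958] ptr mid [-30.27352966  43.88965359] dark [-29.41511709  43.9023629 ] gap -0.4425940137496448 -0.45530331830042486
```

```bash
cat > m2.py <<'E'
import sys
from h import *
def prof(im):
    f=im.astype(float); b,g,r=f[...,0],f[...,1],f[...,2]; U=np.arange(302,345)
    h=cv2.cvtColor(im,cv2.COLOR_BGR2HSV); blk=cv2.inRange(h,(0,150,80),(8,255,255))[:,302:345]
    v=np.nonzero(blk.sum(1)>8*255)[0][0]   # top of the rider
    vs=slice(v-8,v-3); R=np.clip((r-g)[vs,302:345]-40,0,None); R[(r-b)[vs,302:345]-(r-g)[vs,302:345]>40]=0
    red=(R.sum(0)*U).sum()/R.sum()
    Y=cv2.inRange(h,(20,100,60),(34,255,255))[:,302:345]; rows=np.nonzero(Y.sum(1)>9*255)[0]; rows=rows[rows<v]; rb=rows.max()
    seg=slice(rb-6,rb-1); c=np.nonzero(Y[seg].sum(0))[0]; lo,hi=c.min(),c.max()
    D=np.median(r[seg,302+lo+2:302+hi-1])-r[seg,302+lo+2:302+hi-1]; D=np.clip(D-15,0,None)
    blkc=(D.sum(0)*U[lo+2:hi-1]).sum()/D.sum()
    e=f[seg,302:345]; sat=np.clip((r-b)[seg,302:345],0,None).sum(0)
    return red,blkc,v,rb,lo+302,hi+302
for n in sys.argv[1:]:
    x=prof(cv2.imread(n)); print(n,np.round(x,2),'gap mm',(x[1]-x[0])/1.25)
E
cat > m3.py <<'E'
from m2 import *
a=np.array([prof(np.ascontiguousarray(imaging.camera('wrist')[:,:,::-1]))[:2] for _ in range(4)]); print(a.round(2),'gap mm',np.mean(a[:,1]-a[:,0])/1.25)
E
ls pics/m*full.png; python3 m2.py pics/w9_full.png pics/m*full.png; python3 m3.py
```

```text
pics/m1340_full.png
pics/w9_full.png [322.08 322.94 239.   227.   316.   330.  ] gap mm 0.687467205760413
pics/m1340_full.png [322.5  321.99 238.   227.   315.   329.  ] gap mm -0.4014046288906684
[[321.68 321.08]
 [321.16 320.74]
 [321.01 320.29]
 [321.   320.29]] gap mm -0.4898733788759159
```

It overshot by about 0.5 mm, because the pressing itself adds roughly 2.5 mm of rim. A light stroke back will trim it.

```bash
g(){ grep -E 'eef_pos|wrist_f|time'|tr '\n' ' ';echo; }; python3 -m pendant '[[1.4,4,0,0],[1.4,8,0,0],[1.4,11.7,0,0],[1.4,11.7,0,0],[1.4,11.7,2.5,0],[1.4,11.7,4.5,0],[1.4,11.7,4.5,0],[1.4,11.7,5.0,0],[1.4,11.7,5.15,0],[1.4,11.7,5.15,0]]'|g; python3 -m pendant '[[-0.25,0,0,0],[-0.5,0,0,0],[-0.5,0,0,0]]'|g;  python3 -m pendant '[[0,0,-1.5,0],[0,0,-4,0],[-0.9,-4,-5.15,0],[-0.9,-8,-5.15,0],[-0.9,-11.7,-5.15,0],[-0.9,-11.7,-5.15,0],[-0.9,-11.7,-5.15,0],[-0.9,-11.7,-5.15,0],[-0.9,-11.7,-5.15,0],[-0.9,-11.7,-5.15,0]]'|g
python3 m3.py
```

```text
time_s: 14.48 eef_pos: [0.4701, -0.0101, 0.0679] wrist_force: [-0.3, -1.2, 1.7] 
time_s: 14.73 eef_pos: [0.4647, -0.0086, 0.0677] wrist_force: [-1.4, -1.2, 6.5] 
time_s: 15.57 eef_pos: [0.4801, 0.1068, 0.1177] wrist_force: [-0.8, 0.0, 0.1] 
[[320.95 320.97]
 [321.   320.98]
 [321.01 321.02]
 [321.04 321.03]] gap mm 0.00046565173998942556
```

```bash
python3 -m pendant '[[0,0,-4,0],[0,0,-4,0],[0,0,-4,0]]'|head -2; python3 -c "
from bench import workorder; print(workorder.hand_in())"
```

```text
time_s: 16.02
eef_pos: [0.4821, 0.1074, 0.16]
the job is handed in; nothing more can be done
None
```

The pointer stands level with the red mark, with a measured gap of about 0.0 mm, and the finger is clear; I handed the job in at about 16 s. The last stroke overshot by about 0.5 mm, so I rolled the wheel back slightly towards the robot to trim it.

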